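# Tip the drying whetstone onto its sharpening mat and seat it against the stop

## Task

The whetstone stands on end on the dark sharpening mat to dry. Without gripping or lifting it, tip it over towards the metal stop bar with the fingertips so that it falls lengthwise inside the outline marked on the mat, short of the bar; then push it along the mat until its end is up against the bar. Leave it lying flat inside the outline, at the bar, and leave the other things on the bench alone.

Things in the scene. Friction and masses are not known exactly. Their poses are not given: they have to be found in the camera images.
- mat: Fixed dark rubber mat, 150 (x) x 290 (y) x 3 mm; origin at the centre of its underside, on the bench; z up. A thin line marks an outline 100 mm wide (x -50 to 50) from y = -125 mm to the stop bar: bare aluminium, 110 mm long in x, 14 mm thick, top 18 mm above the bench, near face at y = +125 mm. Place and yaw vary.
- stop_face (a point): Middle of the foot of the stop bar's near face, at mat coordinates (0, +125, 3) mm; axes as the mat's.
- whetstone: Loose block 50 (x) x 150 (y) x 25 mm (z), 0.3-0.55 kg, one broad face brown, one dark. Origin: centre of the dark face; z points out of the brown. Stands with y up, top 153 mm above the bench, dark face to the stop within 6 deg, 180-210 mm short of it, within 10 mm of the mat's middle line. Tipped that way it turns on the dark face's lower edge and lies brown up, top at 28 mm.
- stone_head (a point): Centre of the whetstone's end face that is uppermost at the start and that is to meet the stop bar; body axes.
- stone_foot (a point): Centre of the whetstone's oppopoint end face, 150 mm from the head, the end it stands on at the start; body axes.
- shaker: Bystander: steel salt shaker, 53 mm across, 88 mm tall, loose, standing beside the mat; origin at the centre of its underside.
- sauce_cup: Bystander: small cream cup, 60 mm across, 32 mm tall, loose, on the other side of the mat; origin at the centre of its underside.
- label_roll: Bystander: white roll, 69 mm across, 40 mm tall, loose; origin at the centre of its underside.
- peeler: Bystander: yellow-handled peeler, 150 mm long, lying on the bench, loose; origin at its centre, underside.
- squeeze_bottle: Bystander: yellow squeeze bottle, 63 mm across, 199 mm tall, standing, loose; origin at the centre of its underside.
- timer: Bystander: flat kitchen timer, 68 x 68 x 22 mm, loose; origin at the centre of its underside.

How it is judged:
By the outcome, as a careful person would: the job done as asked, in the order asked, and still so for the second after the job is handed in, with the robot touching nothing.
It also fails if it takes over 40 s, if anything falls off the work surface, if the arm or the gripper's body presses on something with over 40 N, if the wrist force passes 120 N, or if a joint passes its speed limit or range.

## Robot

A 7-joint arm with a two-finger parallel gripper is mounted at the origin on a cart in front of the work surface, level with it; the furniture and walls round the work are solid. World frame = base frame: x ahead of the robot, y to its left, z up, the work surface at z = 0. Lengths are in mm, angles in rad, forces in N, time in s.
With the tool pointing down it reaches from about 425 to 950 mm from the base axis. Payload 4.7 kg.
Tool frame: the origin (TCP) lies at the very end of the fingers, on their centre line; the grasp point (between the pads) lies 19 mm behind it; z points along the fingers, y is the line along which they close (so a half turn about z gives the same grasp; the last joint's range is limited). The gripper opens to 87 mm and grips with 3 to 60 N. Pads are 19 mm wide; open, the fingers measure 117 mm over their backs; the gripper's body (75 mm by 190 mm) begins 51 mm behind the grasp point.
Start: joints at [-1.263, 0.469, -0.049, 1.532, 0.024, 1.141, -0.082], TCP at [223.026, 637.11, 222.573] pointing down, gripper open.
Joint ranges: [-2.59, 2.59], [-0.33, 1.99], [-1.39, 1.29], [0.1, 2.45], [-1.04, 4.18], [0.21, 1.99], [-2.66, 2.66]. Speed limits (rad/s): [2.57, 2.57, 3.14, 3.14, 3.14, 3.14, 3.14].

## Interface

Orientations are given as a unit quaternion [x, y, z, w].
In Python, from cell import manip, imaging, sign_off gives the robot as it stands (manip), with the cameras (imaging) and the job as plain functions.
- The arm moves only by the tool send_path, called after "Call:" by a JSON object that holds its "method" and its "body", one argument or row to a line. Schema: {"type":"object","properties":{"steps":{"type":"array","items":{"type":"object","properties":{"dx":{"type":"number"},"dy":{"type":"number"},"dz":{"type":"number"},"turn":{"type":"number"},"finger_gap":{"type":"number"}},"additionalProperties":false,"required":["finger_gap"]},"minItems":1,"maxItems":20},"grip_force":{"type":"number"},"only":{"type":"string"},"quiet":{"type":"boolean"},"lines":{"type":"string"}},"required":["steps"],"additionalProperties":false}. steps is a list of rows, 1 to 20 of them, each an object with the fields dx, dy, dz (the shift in shares of the most that a row can go, 1 being 50 mm), turn (a turn about the tool's z in a scale on which 1.0 is pi/2 rad), finger_gap (the finger opening in mm); a field left out counts as zero (the opening has to be given); each row shifts and turns the commanded pose from where the row before left it, along the tool's axes as they then stand; what a row does not reach is not made up. A row lasts 1/10 s, in which the tool goes at most 50 mm and 0.15 rad, less where a joint would pass 70% of its speed; a pose out of reach is approached as far as the arm can. The fingers move at their own pace and stop on an object; grip_force is the grip in N (left out, the last holds). Time passes only in rows, so rows that do not move let the fingers close. The tool returns the time, the measured TCP pose, the force, the opening and the grip force at its end. only (a regular expression) keeps the lines of the reply that match it, lines (a string "A,B") keeps lines A to B, and quiet returns only ok. No shift or turn number may pass 1 either way. Input that does not fit is refused with a message, and nothing moves.
- manip.read_state(): the state, without advancing time (a new reading comes with each control period).
- imaging.snapshot(name): name is "scene" or "top"; returns the picture (480x640x3 uint8, red, green, blue); there is no depth.
- imaging.camera_model(name): a dict with "K" (3x3 intrinsics, pixels), "cam_to_world" (4x4, takes a point from camera to world coordinates). Camera axes: x right, y up, looking along -z (the intrinsics and any distortion apply to the point x, -y, -z); pixel columns grow to the right and rows downward; lengths in mm; the calibration is good to about 2 mm. A picture is of the moment at which its call begins. camera_model takes no time and is no camera call.
- sign_off(): hands the job in; it is judged then, once.
The state is a dict: "time": time; "q": joint angles; "dq": joint speeds; "tau": joint torques, N m; "tcp_pos": TCP position; "tool_rot": TCP orientation; "ft_force": force on the tool from outside, world axes, zero at the start; "ft_torque": the same for the moment, N m; "opening": finger opening in mm; "grip_force": force on a finger pad.
Only numpy, scipy, OpenCV 4.12 (cv2) and the standard library are available. Lean on these libraries where they do the work, as an engineer would, in place of code of your own. Each camera call takes 0.05 s, during which the arm holds its last target. There are 200 camera calls.

## Working session

There is one attempt and no reset: what is moved stays moved. The work goes in short steps, Python scripts to look and compute and a tool call to move; the robot and the scene stay as the last step left them, time stands still between calls to the robot, and variables do not carry over. Pictures are saved under pics/ and viewed, at most 10 in all, crops included, and the job is handed in when it is done.

```bash
mkdir -p pics; ls; python3 - <<'E'
from cell import manip, imaging, sign_off
import cv2
for n in("scene","top"):
    im=imaging.snapshot(n); cv2.imwrite(f"pics/{n}0.png",im[:,:,::-1])
    m=imaging.camera_model(n); print(m)
s=manip.read_state();print(s)
E
```

```text
cell.py
pics
{'K': array([[527.63291484,   0.        , 329.59739467],
       [  0.        , 527.63291484, 239.12894541],
       [  0.        ,   0.        ,   1.        ]]), 'cam_to_world': array([[ 8.21284975e-01,  4.03524116e-01, -4.03310398e-01,
        -4.61927973e+01],
       [-5.70518159e-01,  5.80716839e-01, -5.80755528e-01,
        -7.94535535e+02],
       [-1.39722038e-04,  7.07061695e-01,  7.07151850e-01,
         1.14054135e+03],
       [ 0.00000000e+00,  0.00000000e+00,  0.00000000e+00,
         1.00000000e+00]])}
{'K': array([[493.30579134,   0.        , 314.93622887],
       [  0.        , 493.30579134, 242.03450471],
       [  0.        ,   0.        ,   1.        ]]), 'cam_to_world': array([[-1.11784722e-02,  9.98828895e-01, -4.70731334e-02,
         4.96336498e+02],
       [-9.99914883e-01, -1.14825844e-02, -6.19496412e-03,
         1.18035175e+01],
       [-6.72823040e-03,  4.69998764e-02,  9.98872235e-01,
         1.16590872e+03],
       [ 0.00000000e+00,  0.00000000e+00,  0.00000000e+00,
         1.00000000e+00]])}
{'time': 0.1, 'q': array([-1.26292546,  0.46936227, -0.04858162,  1.5335954 ,  0.02408006,
        1.14096744, -0.08230413]), 'dq': array([-9.11262804e-04, -1.20887041e-03, -1.23273373e-03, -1.70162540e-03,
       -3.26133739e-04,  2.61566045e-05, -1.05390049e-03]), 'tau': array([ 8.12239978e-04, -5.09170389e+01, -8.10172549e-02, -2.36829919e+01,
       -6.14712364e-02,  3.44478514e-02,  6.89956005e-05]), 'tcp_pos': array([222.85840951, 636.57583419, 221.59444839]), 'tool_rot': array([ 1.67588247e-01,  9.85856691e-01, -8.65274319e-04, -1.22695186e-04]), 'ft_force': array([ 0.21900593, -0.15532949, -1.11327528]), 'ft_torque': array([-0.00868913, -0.00961099,  0.01607803]), 'grip_force': 0.0, 'opening': 87.09506224862218}
```

View pics/scene0.png

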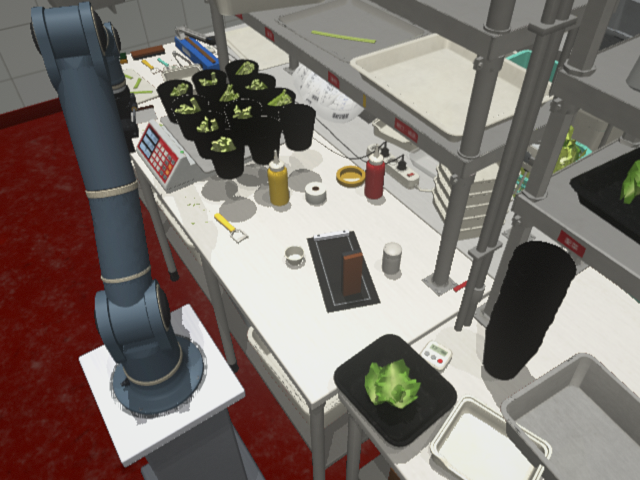

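View pics/top0.png

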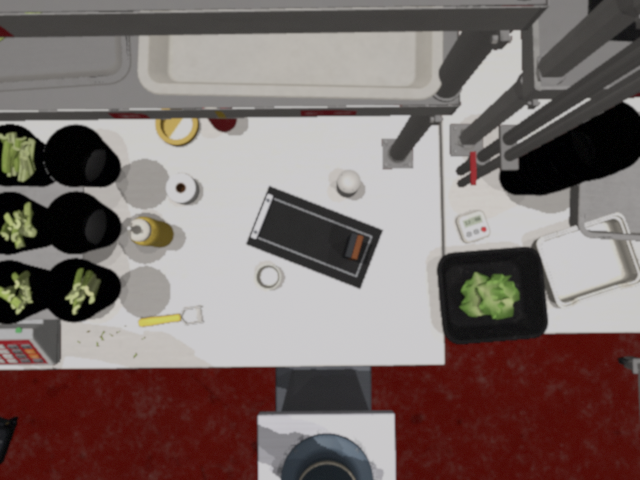

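The mat lies at top-view (247–382, 188–287) with the bar at the left end (around 260,215). The stone is near (355,246), with the cup at (269,276) and the shaker at (348,182). Next I'll measure the mat and stone.

```bash
cat > h.py <<'E'
import numpy as np,cv2
from cell import manip, imaging, sign_off
def ray(n,uv,z):
    m=imaging.camera_model(n);K=m["K"];T=m["cam_to_world"]
    uv=np.atleast_2d(uv).astype(float)
    d=np.c_[(uv[:,0]-K[0,2])/K[0,0],-(uv[:,1]-K[1,2])/K[1,1],-np.ones(len(uv))]@T[:3,:3].T
    z=np.asarray(z,float)
    return T[:3,3]+d*((z-T[2,3])/d[:,2])[:,None]
def proj(n,P):
    m=imaging.camera_model(n);K=m["K"];T=m["cam_to_world"]
    c=(np.atleast_2d(P)-T[:3,3])@T[:3,:3]
    return np.c_[K[0,2]-K[0,0]*c[:,0]/c[:,2],K[1,2]+K[1,1]*c[:,1]/c[:,2]]
E
python3 - <<'E'
from h import *
for n,(x0,y0,x1,y1) in dict(top=(235,170,395,300),scene=(280,220,400,320)).items():
    im=cv2.imread(f"pics/{n}0.png")
    c=im[y0:y1,x0:x1]
    cv2.imwrite(f"pics/c_{n}0.png",cv2.resize(c,None,fx=5,fy=5,interpolation=cv2.INTER_NEAREST)[:600])
    g=im.max(2).astype(int); m=np.zeros(g.shape,np.uint8); m[y0:y1,x0:x1]=(g[y0:y1,x0:x1]<75)*255
    m=cv2.morphologyEx(m,cv2.MORPH_CLOSE,np.ones((5,5)))
    ct=max(cv2.findContours(m,0,2)[0],key=cv2.contourArea)
    P=ray(n,ct[:,0,:],3)[:,:2].astype(np.float32)
    r=cv2.minAreaRect(P);print(n,"mat",r,cv2.boxPoints(r).round(1).tolist())
    b=im.astype(int);br=np.zeros_like(m);br[y0:y1,x0:x1]=((b[...,2]-b[...,0]>25)*255)[y0:y1,x0:x1]
    ct=max(cv2.findContours(br,0,2)[0],key=cv2.contourArea)
    print("brown",cv2.contourArea(ct),cv2.minAreaRect(ct),cv2.approxPolyDP(ct,2,True)[:,0].tolist())
E
```

```text
top mat ((563.8436889648438, 21.034255981445312), (283.9073486328125, 144.06344604492188), 67.97693634033203) [[443.79998779296875, -83.5999984741211], [577.4000244140625, -137.60000610351562], [683.7999877929688, 125.5999984741211], [550.2999877929688, 179.60000610351562]]
brown 147.0 ((357.004638671875, 247.15139770507812), (6.992132186889648, 25.57396125793457), 16.699243545532227) [[361, 235], [357, 236], [352, 259], [358, 256], [363, 238]]
scene mat ((561.5955810546875, 21.791534423828125), (282.5657653808594, 144.68832397460938), 67.96015930175781) [[441.5, -82.0], [575.5999755859375, -136.3000030517578], [681.7000122070312, 125.5999984741211], [547.5999755859375, 179.89999389648438]]
brown 542.5 ((353.01556396484375, 271.4995422363281), (38.60615539550781, 19.11566925048828), 88.21009063720703) [[361, 252], [343, 257], [344, 289], [347, 291], [349, 287], [356, 287], [356, 284], [360, 283]]
```

View pics/c_top0.png

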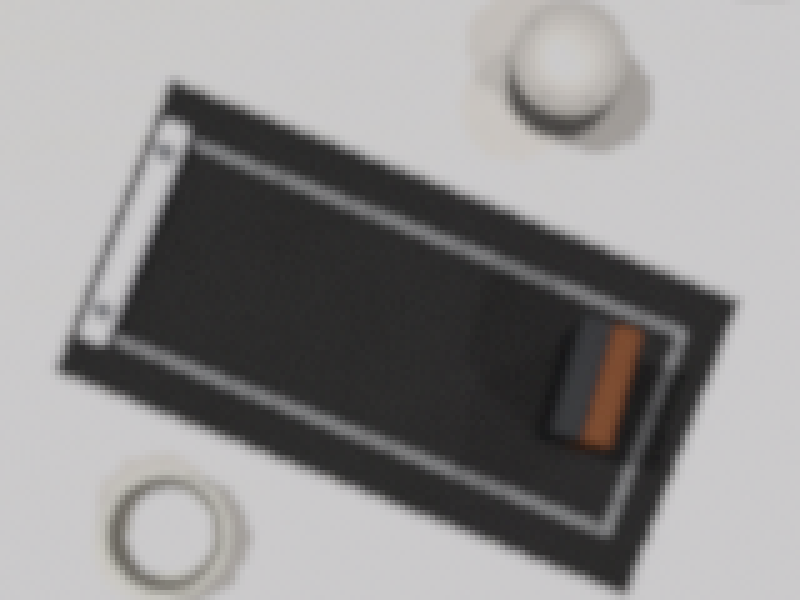

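View pics/c_scene0.png

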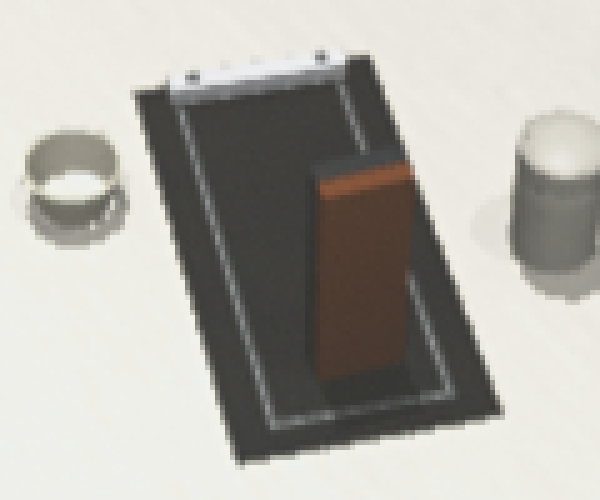

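```bash
python3 - <<'E'
from h import *
def mm(P,c=np.array([562.7,21.4]),a=np.radians(67.97)):
    y=np.array([np.cos(a),np.sin(a)]);x=np.array([y[1],-y[0]])
    d=P[:,:2]-c;return np.c_[d@x,d@y].round(1)
t=np.array([[612,322],[580,446],[645,328],[612,448],[585,318],[552,440]])/5+[235-.4,170-.4]
P=ray("top",t,153);print("top split,brown,dark",P.round(1).tolist(),mm(P).tolist())
s=np.array([[317,198],[412,182],[312,165],[405,150]])/5+[280-.4,220-.4]
P=ray("scene",s,153);print("scene brown edge, dark edge",mm(P).tolist())
s=np.array([[312,378],[405,365]])/5+[279.6,219.6]
print("scene foot brown",mm(ray("scene",s,3)).tolist())
# bar: near face top edge z=18
t=np.array([[190,125],[115,343]])/5+[234.6,169.6];print("bar near top edge",mm(ray("top",t,18)).tolist())
b=np.array([[195,147],[122,342],[685,330],[608,532]])/5+[234.6,169.6];print("outline",mm(ray("top",b,3)).tolist())
# bystanders rough
b=np.array([[570,62],[165,535]])/5+[234.6,169.6];P=ray("top",b,[88,32]);print("shaker,cup",P.round(),mm(P).tolist())
E
```

```text
top split,brown,dark [[559.6, -68.6, 153.0], [508.8, -54.7, 153.0], [557.0, -82.1, 153.0], [507.8, -67.8, 153.0], [561.4, -57.5, 153.0], [511.4, -43.2, 153.0]] [[30.9, -84.6], [-21.4, -90.7], [33.5, -98.1], [-17.4, -103.3], [28.4, -73.6], [-23.3, -79.2]]
scene brown edge, dark edge [[-23.1, -99.8], [27.0, -99.7], [-20.1, -76.7], [29.5, -76.9]]
scene foot brown [[-22.3, -96.1], [30.1, -98.5]]
bar near top edge [[57.0, 126.0], [-50.8, 120.9]]
outline [[49.6, 122.0], [-49.1, 120.0], [53.1, -125.5], [-48.9, -126.0]]
shaker,cup [[678. -57.  88.]
 [472. 128.  32.]] [[136.7, -29.3], [-124.6, 65.0]]
```

The stone is about x = +4 mm off the middle line, with its dark face about 198 mm short of the bar and small yaw. The sizes check out: 50 mm wide, 25 mm thick. I'm moving over at height with the fingers closing.

The manual's scale: shifts go in shares of 50 mm and turns go in shares of pi/2 rad. Converting my numbers, -29 mm is -0.58, -26 mm is -0.52, 0.048 rad / 1.5708 = 0.0306.

Call:
{"method": "send_path", "body": {
  "steps": [
    {"dx": -0.3, "dy": -0.3, "dz": -0.3, "finger_gap": 0},
    {"dx": -0.4, "dy": -0.5, "dz": -0.3, "finger_gap": 0},
    {"dx": -0.46, "dy": -0.52, "dz": -0.2, "finger_gap": 0},
    {"dx": -0.52, "dy": -0.58, "finger_gap": 0},
    {"dx": -0.52, "dy": -0.58, "finger_gap": 0},
    {"dx": -0.52, "dy": -0.58, "finger_gap": 0},
    {"dx": -0.52, "dy": -0.58, "finger_gap": 0},
    {"dx": -0.52, "dy": -0.58, "finger_gap": 0},
    {"dx": -0.52, "dy": -0.58, "finger_gap": 0},
    {"dx": -0.52, "dy": -0.58, "finger_gap": 0},
    {"dx": -0.52, "dy": -0.58, "finger_gap": 0},
    {"dx": -0.52, "dy": -0.58, "finger_gap": 0},
    {"dx": -0.52, "dy": -0.58, "finger_gap": 0},
    {"dx": -0.52, "dy": -0.58, "finger_gap": 0},
    {"dx": -0.52, "dy": -0.58, "finger_gap": 0},
    {"dx": -0.52, "dy": -0.58, "finger_gap": 0},
    {"dx": -0.52, "dy": -0.58, "finger_gap": 0},
    {"dx": -0.52, "dy": -0.58, "finger_gap": 0},
    {"turn": 0.0306, "finger_gap": 0},
    {"finger_gap": 0}
  ],
  "grip_force": 20
}}

```text
time: 2.1
tcp_pos: [480.2, 15.1, 262.2]
tool_rot: [0.193, 0.981, -0.0, -0.0]
ft_force: [-0.5, 1.0, -0.7]
opening: 0.8
grip_force: 0.0
```

```bash
cat >> h.py <<'E'
C=np.array([562.7,21.4]);A=np.radians(67.97);Y=np.array([np.cos(A),np.sin(A)]);X=np.array([Y[1],-Y[0]])
def go(mx,my,z):
    from scipy.spatial.transform import Rotation as R
    s=manip.read_state();Rm=R.from_quat(s["tool_rot"]).as_matrix()
    p=s["tcp_pos"];d=p[:2]-C
    t=np.r_[C+mx*X+my*Y,z]-p
    print("mat xy z",(d@X).round(1),(d@Y).round(1),p[2].round(1),"delta tool",(Rm.T@t).round(1),"tool y in mat",(Rm[:2,1]@X).round(3),"down",Rm[2].round(3),"f",s["ft_force"].round(1),"t",s["time"])
E
python3 -c "
from h import *
go(4,-135,135)"
```

```text
mat xy z -74.2 -36.8 262.2 delta tool [-78.6 -97.9 127.1] tool y in mat 0.003 down [ 0.001 -0.    -1.   ] f [-0.5  1.  -0.7] t 2.1
```

To row units: 30 mm is 0.6, -25 mm is -0.5.

Call:
{"method": "send_path", "body": {
  "steps": [
    {"dx": -0.4, "dy": -0.5, "finger_gap": 0},
    {"dx": -0.4, "dy": -0.5, "finger_gap": 0},
    {"dx": -0.4, "dy": -0.5, "dz": 0.2, "finger_gap": 0},
    {"dx": -0.36, "dy": -0.46, "dz": 0.4, "finger_gap": 0},
    {"dz": 0.6, "finger_gap": 0},
    {"dz": 0.6, "finger_gap": 0},
    {"dz": 0.5, "finger_gap": 0},
    {"dz": 0.24, "finger_gap": 0},
    {"finger_gap": 0}
  ]
}}

```text
time: 3.0
tcp_pos: [514.7, -102.7, 134.0]
tool_rot: [0.19, 0.982, -0.0, -0.002]
ft_force: [0.0, -0.0, -0.4]
opening: 0.5
grip_force: 0.0
```

```bash
python3 - <<'E'
from h import *
go(4,-101,135)
im=imaging.snapshot("scene");cv2.imwrite("pics/s1.png",cv2.resize(im[200:330,260:420,::-1],None,fx=4,fy=4))
E
```

```text
mat xy z 2.1 -133.1 134.0 delta tool [-2.  32.1 -1. ] tool y in mat -0.002 down [ 0.004 -0.001 -1.   ] f [ 0.  -0.  -0.4] t 3.0
```

View pics/s1.png

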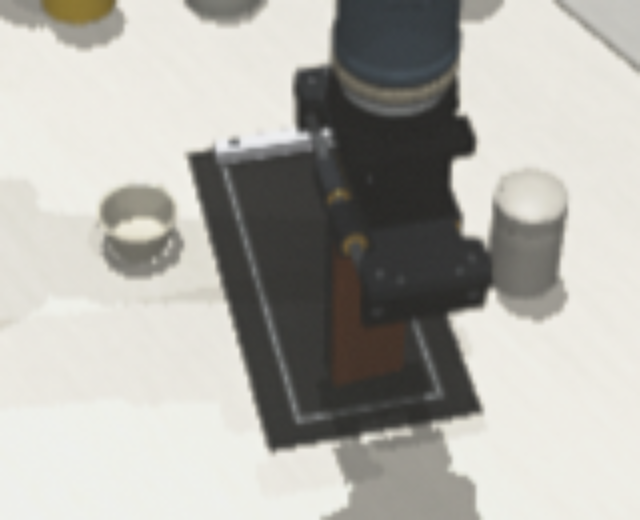

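The stone still stands at crop (370,320), with the closed fingers behind its brown face. Now I'll push slowly.

To row units: 8 mm is 0.16, 4 mm is 0.08.

Call:
{"method": "send_path", "body": {
  "steps": [
    {"dx": -0.04, "dy": 0.16, "finger_gap": 0},
    {"dy": 0.08, "finger_gap": 0},
    {"dy": 0.08, "finger_gap": 0},
    {"dy": 0.08, "finger_gap": 0},
    {"dy": 0.08, "finger_gap": 0},
    {"dy": 0.08, "finger_gap": 0},
    {"dy": 0.06, "finger_gap": 0},
    {"dy": 0.06, "finger_gap": 0},
    {"finger_gap": 0}
  ]
}}

```text
time: 3.95
tcp_pos: [530.6, -72.7, 135.4]
tool_rot: [0.191, 0.982, 0.0, -0.0]
ft_force: [0.0, -0.8, -0.5]
opening: 0.6
grip_force: 0.0
```

```bash
python3 - <<'E'
from h import *
go(4,-101,135)
im=imaging.snapshot("scene");cv2.imwrite("pics/s2.png",cv2.resize(im[200:330,260:420,::-1],None,fx=4,fy=4))
E
```

```text
mat xy z 5.5 -99.2 135.4 delta tool [ 1.5 -1.8  0.4] tool y in mat -0.0 down [ 0.  0. -1.] f [ 0.  -0.8 -0.5] t 3.95
```

View pics/s2.png

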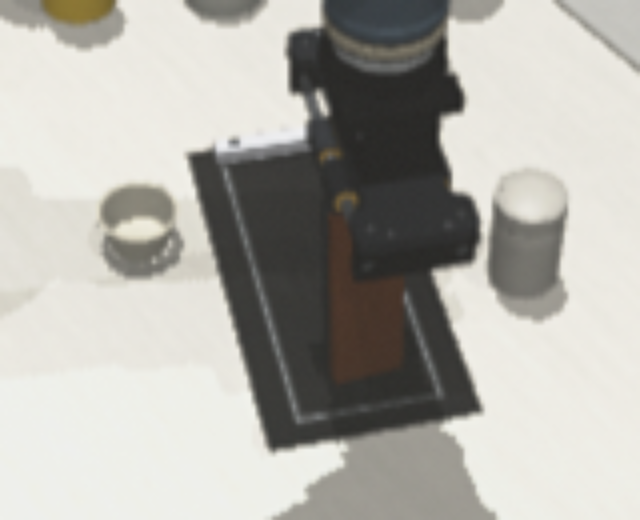

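The foot has not moved and contact is just beginning, so I keep going.

To row units: 3 mm is 0.06, 1 mm is 0.02.

Call:
{"method": "send_path", "body": {
  "steps": [
    {"dx": 0.02, "dy": 0.06, "finger_gap": 0},
    {"dy": 0.06, "finger_gap": 0},
    {"dy": 0.06, "finger_gap": 0},
    {"dy": 0.06, "finger_gap": 0},
    {"finger_gap": 0},
    {"finger_gap": 0}
  ]
}}

```text
time: 4.6
tcp_pos: [534.0, -61.5, 135.5]
tool_rot: [0.191, 0.982, 0.0, -0.0]
ft_force: [0.2, -0.8, -0.4]
opening: 0.5
grip_force: 0.0
```

```bash
python3 - <<'E'
from h import *
go(4,-101,135)
im=imaging.snapshot("scene").astype(int)
m=(im[...,0]-im[...,2]>25);m[:240]=0;m[320:]=0;m[:,:320]=0;m[:,:]&=True;m[:,400:]=0
ys,xs=np.nonzero(m);print(len(ys),xs.min(),xs.max(),ys.min(),ys.max())
E
```

```text
mat xy z 4.5 -87.6 135.5 delta tool [  0.5 -13.4   0.5] tool y in mat 0.0 down [ 0.  0. -1.] f [ 0.2 -0.8 -0.4] t 4.6
538 340 370 242 293
```

To row units: 3 mm is 0.06.

Call:
{"method": "send_path", "body": {
  "steps": [
    {"dy": 0.06, "finger_gap": 0},
    {"dy": 0.06, "finger_gap": 0},
    {"dy": 0.06, "finger_gap": 0},
    {"dy": 0.06, "finger_gap": 0},
    {"dy": 0.06, "finger_gap": 0},
    {"finger_gap": 0},
    {"finger_gap": 0},
    {"finger_gap": 0}
  ]
}}

```text
time: 5.45
tcp_pos: [539.5, -47.9, 135.5]
tool_rot: [0.191, 0.982, -0.0, -0.0]
ft_force: [0.1, -0.4, -0.2]
opening: 0.3
grip_force: 0.0
```

```bash
python3 - <<'E'
from h import *
go(4,-101,135)
im=imaging.snapshot("scene");cv2.imwrite("pics/s3.png",cv2.resize(im[200:330,260:420,::-1],None,fx=4,fy=4))
E
```

```text
mat xy z 4.5 -72.9 135.5 delta tool [  0.5 -28.1   0.5] tool y in mat 0.0 down [ 0. -0. -1.] f [ 0.1 -0.4 -0.2] t 5.45
```

View pics/s3.png

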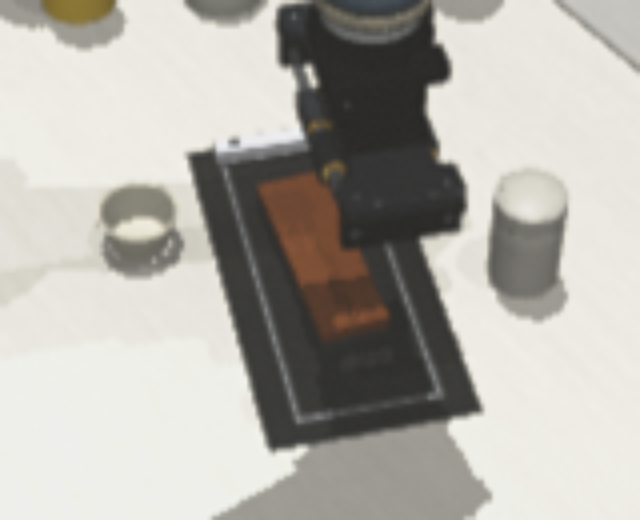

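The stone has fallen brown side up at crop (320,260), inside the outline, short of the bar and slightly yawed. I'll draw back and measure.

To row units: -25 mm is -0.5, -20 mm is -0.4.

Call:
{"method": "send_path", "body": {
  "steps": [
    {"dy": -0.4, "finger_gap": 0},
    {"dy": -0.5, "finger_gap": 0},
    {"dy": -0.5, "finger_gap": 0},
    {"dy": -0.2, "finger_gap": 0},
    {"finger_gap": 0}
  ]
}}

```text
time: 6.0
tcp_pos: [509.1, -123.3, 135.6]
tool_rot: [0.193, 0.981, -0.0, 0.0]
ft_force: [0.4, 0.5, -0.4]
opening: 0.5
grip_force: 0.0
```

```bash
cat >> h.py <<'E'
def stone():
  for n,(x0,y0,x1,y1) in dict(top=(248,190,380,285),scene=(310,225,380,315)).items():
    im=imaging.snapshot(n).astype(int);m=np.zeros(im.shape[:2],np.uint8)
    m[y0:y1,x0:x1]=((im[...,0]-im[...,2]>25)*255)[y0:y1,x0:x1]
    ct=max(cv2.findContours(m,0,2)[0],key=cv2.contourArea)
    P=ray(n,ct[:,0],28)[:,:2]-C;Q=np.c_[P@X,P@Y].astype(np.float32)
    r=cv2.minAreaRect(Q);b=cv2.boxPoints(r);b=b[np.argsort(b[:,1])]
    f,h=b[:2].mean(0),b[2:].mean(0);print(n,np.round(r[1],1),"foot",f.round(1),"head",h.round(1),"yaw",np.degrees(np.arctan2(-(h-f)[0],(h-f)[1])).round(2))
E
python3 - <<'E'
from h import *
go(0,-120,20)
stone()
E
```

```text
mat xy z 4.6 -154.2 135.6 delta tool [  4.7  34.2 115.6] tool y in mat 0.004 down [-0. -0. -1.] f [ 0.4  0.5 -0.4] t 6.0
top [ 53.1 148.8] foot [  4.  -68.8] head [-9.1 79.4] yaw 5.06
scene [ 60.6 157.1] foot [  6.4 -75.3] head [-7.  81.3] yaw 4.92
```

To row units: 30 mm is 0.6, 25 mm is 0.5.

Call:
{"method": "send_path", "body": {
  "steps": [
    {"dx": 0.1, "dy": 0.3, "dz": 0.3, "finger_gap": 0},
    {"dy": 0.38, "dz": 0.5, "finger_gap": 0},
    {"dz": 0.6, "finger_gap": 0},
    {"dz": 0.6, "finger_gap": 0},
    {"dz": 0.34, "finger_gap": 0},
    {"dz": 0.1, "finger_gap": 0},
    {"dy": 0.16, "finger_gap": 0},
    {"dy": 0.16, "finger_gap": 0},
    {"dy": 0.12, "finger_gap": 0},
    {"dy": 0.12, "finger_gap": 0},
    {"dy": 0.12, "finger_gap": 0},
    {"dy": 0.12, "finger_gap": 0},
    {"dy": 0.12, "finger_gap": 0},
    {"finger_gap": 0}
  ]
}}

```text
time: 7.5
tcp_pos: [535.3, -45.7, 13.7]
tool_rot: [0.191, 0.982, -0.0, 0.0]
ft_force: [-0.2, -1.3, 1.0]
opening: 0.4
grip_force: 0.5
```

```bash
python3 - <<'E'
from h import *
go(0,-45,13)
stone()
E
```

```text
mat xy z -0.2 -72.4 13.7 delta tool [-0.2 27.4  0.7] tool y in mat 0.0 down [-0. -0. -1.] f [-0.2 -1.3  1. ] t 7.5
top [52.8 62.7] foot [-2.5 25.5] head [-7.5 88. ] yaw 4.62
scene [12.9 74.4] foot [-23.8  13.3] head [-28.4  87.5] yaw 3.6
```

To row units: 5 mm is 0.1, 4 mm is 0.08.

Call:
{"method": "send_path", "body": {
  "steps": [
    {"dy": 0.08, "finger_gap": 0},
    {"dy": 0.1, "finger_gap": 0},
    {"dy": 0.1, "finger_gap": 0},
    {"dy": 0.1, "finger_gap": 0},
    {"dy": 0.08, "finger_gap": 0},
    {"dy": 0.06, "finger_gap": 0},
    {"dy": 0.04, "finger_gap": 0},
    {"dy": 0.04, "finger_gap": 0},
    {"finger_gap": 0}
  ]
}}

```text
time: 8.5
tcp_pos: [546.4, -17.6, 13.5]
tool_rot: [0.191, 0.982, 0.0, 0.0]
ft_force: [-0.8, -1.1, 1.1]
opening: 0.8
grip_force: 1.3
```

```bash
python3 - <<'E'
from h import *
go(0,-45,13)
stone()
E
```

```text
mat xy z -0.5 -42.3 13.5 delta tool [-0.5 -2.7  0.5] tool y in mat 0.0 down [ 0.  0. -1.] f [-0.8 -1.1  1.1] t 8.5
top [52.8 59.1] foot [ 1.  59.1] head [ -0.8 118.1] yaw 1.71
scene [ 7.7 29.4] foot [-23.7  61.4] head [-24.   90.9] yaw 0.69
```

Yaw is straightening out. I'm now pushing into the bar in small steps.

To row units: 1 mm is 0.02.

Call:
{"method": "send_path", "body": {
  "steps": [
    {"dy": 0.02, "finger_gap": 0},
    {"dy": 0.02, "finger_gap": 0},
    {"dy": 0.02, "finger_gap": 0},
    {"dy": 0.02, "finger_gap": 0},
    {"finger_gap": 0}
  ]
}}

```text
time: 9.1
tcp_pos: [547.9, -14.1, 13.5]
tool_rot: [0.191, 0.982, 0.0, 0.0]
ft_force: [-1.4, -2.4, 3.0]
opening: 0.6
grip_force: 1.5
```

Call:
{"method": "send_path", "body": {
  "steps": [
    {"dy": 0.02, "finger_gap": 0},
    {"dy": 0.02, "finger_gap": 0},
    {"finger_gap": 0}
  ]
}}

```text
time: 9.4
tcp_pos: [548.6, -12.2, 13.5]
tool_rot: [0.191, 0.982, 0.0, 0.0]
ft_force: [-1.2, -1.9, 1.6]
opening: 0.5
grip_force: 1.5
```

Call:
{"method": "send_path", "body": {
  "steps": [
    {"dy": 0.02, "finger_gap": 0},
    {"dy": 0.02, "finger_gap": 0},
    {"finger_gap": 0}
  ]
}}

```text
time: 9.7
tcp_pos: [549.4, -10.4, 13.5]
tool_rot: [0.191, 0.982, 0.0, 0.0]
ft_force: [-1.1, -2.6, 1.3]
opening: 0.4
grip_force: 1.4
```

To row units: 1 mm is 0.02.

```bash
python3 -c "
from h import *
go(0,-45,13);stone()"
```

```text
mat xy z -0.5 -34.4 13.5 delta tool [ -0.5 -10.6   0.5] tool y in mat 0.0 down [ 0.  0. -1.] f [-1.1 -2.6  1.3] t 9.7
top [52.7 55.2] foot [ 2.1 67.9] head [  0.9 123.1] yaw 1.32
scene [ 5.8 29.6] foot [-22.8  69.4] head [-23.2  99. ] yaw 0.84
```

Call:
{"method": "send_path", "body": {
  "steps": [
    {"dy": 0.02, "finger_gap": 0},
    {"dy": 0.02, "finger_gap": 0},
    {"finger_gap": 0}
  ]
}}

```text
time: 10.1
tcp_pos: [549.6, -9.8, 13.5]
tool_rot: [0.191, 0.981, -0.001, -0.0]
ft_force: [-2.8, -5.0, 2.2]
opening: 0.4
grip_force: 2.7
```

Call:
{"method": "send_path", "body": {
  "steps": [
    {"dy": 0.02, "finger_gap": 0},
    {"dy": 0.02, "finger_gap": 0},
    {"finger_gap": 0}
  ]
}}

```text
time: 10.4
tcp_pos: [549.6, -9.8, 13.5]
tool_rot: [0.192, 0.981, -0.002, -0.001]
ft_force: [-3.9, -8.2, 4.8]
opening: 0.5
grip_force: 4.5
```

```bash
python3 -c "
from h import *
go(0,-45,13);stone()"
```

```text
mat xy z -0.5 -33.8 13.5 delta tool [ -0.5 -11.2   0.6] tool y in mat 0.002 down [ 0.001 -0.003 -1.   ] f [-3.9 -8.2  4.8] t 10.4
top [52.9 54.1] foot [ 2.1 69.4] head [  1.2 123.4] yaw 1.01
scene [ 5.8 25.6] foot [-22.8  73.4] head [-23.2  99. ] yaw 0.84
```

It has stopped against the bar: the force is rising and there is no further motion. One more firm nudge, then I withdraw and look.

To row units: -40 mm is -0.8, -30 mm is -0.6.

Call:
{"method": "send_path", "body": {
  "steps": [
    {"dy": 0.04, "finger_gap": 0},
    {"dy": 0.04, "finger_gap": 0},
    {"finger_gap": 0},
    {"dy": -0.08, "finger_gap": 0},
    {"dy": -0.2, "finger_gap": 0},
    {"dy": -0.3, "finger_gap": 0},
    {"dy": -0.5, "finger_gap": 0},
    {"dy": -0.3, "dz": -0.2, "finger_gap": 0},
    {"dz": -0.6, "finger_gap": 0},
    {"dy": -0.4, "dz": -0.8, "finger_gap": 0},
    {"dy": -0.4, "dz": -0.8, "finger_gap": 0},
    {"dy": -0.4, "dz": -0.6, "finger_gap": 0},
    {"finger_gap": 0}
  ]
}}

```text
time: 11.8
tcp_pos: [505.6, -126.8, 168.6]
tool_rot: [0.194, 0.981, 0.0, 0.005]
ft_force: [0.6, -1.0, -0.5]
opening: 0.4
grip_force: 0.0
```

```bash
python3 - <<'E'
from h import *
go(0,-45,13);stone()
im=imaging.snapshot("top");cv2.imwrite("pics/t4.png",cv2.resize(im[170:300,235:395,::-1],None,fx=5,fy=5)[:600])
im=imaging.snapshot("scene");cv2.imwrite("pics/s4.png",cv2.resize(im[220:320,280:410,::-1],None,fx=5,fy=5))
E
```

```text
mat xy z 2.7 -158.8 168.6 delta tool [  4.8 113.3 155.9] tool y in mat 0.005 down [-0.01   0.003 -1.   ] f [ 0.6 -1.  -0.5] t 11.8
top [ 53.2 150.2] foot [  4.1 -26.8] head [  1.  123.4] yaw 1.17
scene [154.4  49.5] foot [ -2.3 -29.3] head [ -1.3 125.1] yaw -0.4
```

View pics/t4.png

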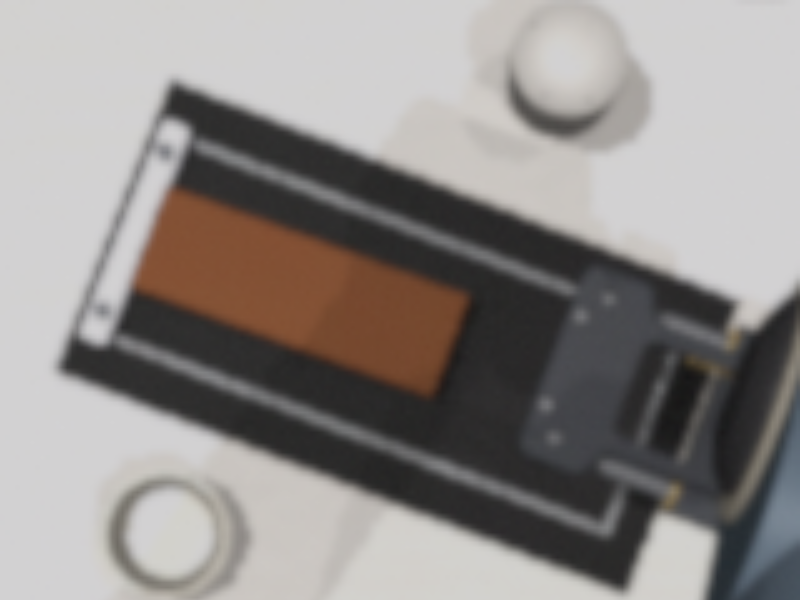

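View pics/s4.png

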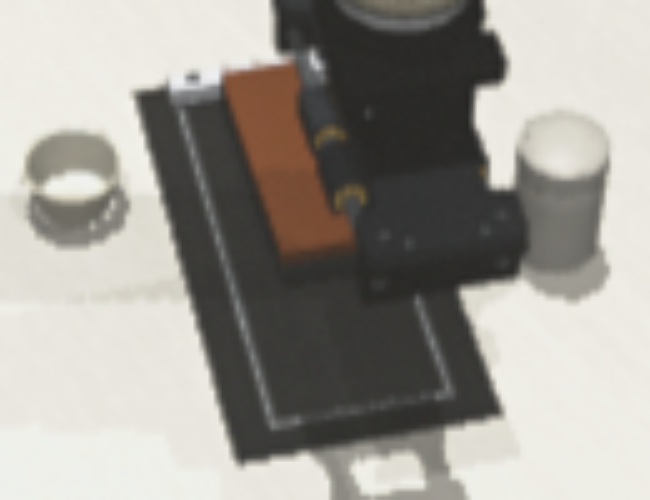

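The stone lies brown side up with its end on the bar (top crop 135–470, 185–400), centred in the outline. The shaker and cup have not moved, and the gripper is clear.

```bash
python3 -c "
from cell import manip, imaging, sign_off
print(sign_off())"
```

```text
the job is handed in; nothing more can be done
None
```

The whetstone was tipped over with the fingertips and pushed along the mat; in the last pictures it lies flat, brown side up, inside the outline with its end against the stop bar. The shaker and cup stand where they were, and the job was handed in at about 12 s.

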